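# Change the twin shaker over to its square platform

## Robot

A 7-joint arm with a two-finger parallel gripper is mounted at the origin on the work surface. World frame = base frame: x ahead of the robot, y to its left, z up, the work surface at z = 0. Lengths are in m, angles in rad, forces in N, time in s.
With the tool pointing down it reaches from about 0.4 to 0.875 m from the base axis. Payload 19.3 kg.
Tool frame: the origin (TCP) lies at the very end of the fingers, on their centre line; the grasp point (between the pads) lies 19 mm behind it; z points along the fingers, y is the direction in which the jaws open and shut (so a half turn about z gives the same grasp; the last joint's range is limited). The gripper opens to 85 mm and grips with 20 to 120 N. Pads are 22 mm wide; open, the fingers measure 114 mm over their backs; the gripper's body (76 mm by 85 mm) begins 54 mm behind the grasp point. The pads swing forward as they close: fully open they stand 13 mm farther back than shut.
Start: joints at [1.254, 0.521, -0.036, 1.599, 0.021, 1.021, -0.113], TCP at [0.153, -0.606, 0.231] pointing down, gripper open.
Joint ranges: [-2.91, 2.91], [-0.3, 2.13], [-1.5, 1.42], [0.17, 2.43], [-1.26, 4.41], [0.16, 1.93], [-2.52, 2.52]. Speed limits (rad/s): [1.89, 1.89, 2.39, 2.39, 3.01, 3.01, 3.01].

## Interface

Orientations are given as [roll, pitch, yaw] about the fixed x, y, z axes, in that order (R = Rz(yaw) Ry(pitch) Rx(roll)).
In Python, from workcell import bot gives the robot as it stands.
- The arm moves only by the tool carry_out, never from a script. Its argument "targets" is a list of rows, each a list of 7 numbers: the shift along the tool's x, y, z in mm, then the turn, a rotation vector about the tool's x, y, z in units of 6 degrees (1.0 is 6 degrees), then the closure in counts, from 0 (fully open) to 255 (shut). A call has 1 to 5 rows; each row shifts and turns the commanded pose from where the row before left it, along the tool's axes as they then stand; what a row does not reach is not made up. A row lasts 1/12 s, in which the tool goes at most 41.7 mm and 7.16 degrees, less where a joint would pass 70% of its speed; a pose out of reach is approached as far as the arm can. A call is refused whole if a number of a shift passes 41.7 or a number of a turn 1, either way. A call with a gripper value outside its range is refused whole. The fingers move at their own pace and stop on an object; "force" is the grip in N (left out, the last holds). Time passes only in rows, so rows that do not move let the fingers close. It gives the time, the measured TCP pose, the force and the opening at its end, in the units of the state.
- bot.observe(): the state, without advancing time (a new reading comes with each control period).
- bot.grab_frame(name): name is "scene" or "top"; returns a dict with "color" (420x560x3 uint8, red, green, blue), "z_map" (420x560 float32, m along the optical axis (not along the pixel's ray), 0 where there is no reading), "K" (3x3 intrinsics, pixels), "cam_to_world" (4x4, takes a point from camera to world coordinates). Camera axes: x right, y down, z forward; pixel columns grow to the right and rows downward; lengths in m; the calibration is good to about 2 mm. A picture is of the moment at which its call begins.
- bot.job_done(): hands the job in, once; it reports no verdict.
The state is a dict: "clock": time; "qpos": joint angles; "qd": joint speeds; "joint_efforts": joint torques, N m; "position": TCP position; "tool_rot": TCP orientation; "force": force on the tool from outside, world axes, zero at the start; "moment": the same for the moment, N m; "grip_width": finger opening in m.
Only numpy, scipy, OpenCV 4.12 (cv2) and the standard library are available. Lean on these libraries where they do the work, as an engineer would, in place of code of your own. Each camera call takes 0.05 s, during which the arm holds its last target. There are 200 camera calls.

## Task

Change the twin shaker over from its round platform to its square one. First, before handling any tin, bring the changeover switch on the white control box from the round side to its upright centre off position and let it rest there for at least two seconds; with it still off, lay the brush from the square platform flat in the white tray, move every brass tin from the round platform to the square one, each standing upright on the rubber inside the rim, and turn the speed knob until its pointer reads zero. Only when all this is done push the switch fully to the square side, and leave everything else where it stands.

Things in the scene. Friction and masses are not known exactly. Their poses are not given: they have to be found in the camera images.
- round_platform: round aluminium shaker platform with black rubber top, 200 mm across, fixed; origin at its centre on the bench; its rubber floor is 30 mm above the origin, surrounded by a rim 4 mm thick that ends 35 mm above the bench
- square_platform: square aluminium shaker platform with black rubber top, 190 x 190 mm, fixed; origin at its centre on the bench, x and y axes along its sides; its rubber floor (182 x 182 mm) is 30 mm above the origin, surrounded by a rim 4 mm thick that ends 35 mm above the bench
- console: white control box between the platforms, 250 mm along its x, 116 mm along its y, 45 mm high, fixed; origin at the centre of its underside. The changeover switch stands at its x = -75 mm, the speed knob at x = +70 mm, both at y = 0 on its top. Beside the switch on the +y side are a round mark (its -x end), a dash (centre, off) and a square mark (its +x end)
- switch (a joint): changeover switch angle, rad: -0.6 = leaning to the console's -x, round platform runs; 0 = upright, off; +0.6 = leaning to the console's +x, square platform runs. It has stops at both ends, no detent, and stays where it is left (0.15 N m of friction, about 3 N at the ball)
- switch_ball (a point): centre of the black ball (21 mm diameter) on the end of the switch's thin steel lever, 50 mm from its pivot
- switch_pivot (a point): the switch's pivot, on the console's top face (45 mm above the bench); the hinge axis is the console's y
- knob (a joint): speed knob angle, rad, growing counter-clockwise seen from above: 0 = pointer on the zero line, which lies on the console's +x side of the knob; it turns from -0.8 to 2.7, with 0.05 N m of friction, and stays where it is left
- knob_grip (a point): on the knob's vertical axis, 67 mm above the bench, at a good height to grip. The knob is an upright black bar 46 mm long, 12 mm wide, its top 75 mm above the bench (30 mm above the console's top), with a white line and a nose at the pointer end. The point's x axis is the pointer direction
- brush: flat brush for cleaning sieves, lying flat, 132 mm long, 16 mm high: wooden handle 16 mm wide from x = -70 to +10 mm, then steel ferrule 30 mm wide to x = +32, then white bristles (solid) to x = +62 mm; origin on its underside near the middle, grip at the handle at x = 0 or a little to -x; about 50 g
- tray: white plastic open tray, outside 180 mm along its x, 90 mm along its y, 22 mm high, walls 4 mm, floor 4 mm thick, fixed; origin at the centre of its underside; it stands outside one of the platforms
- beaker: glass beaker, 64 mm across, 75 mm high, origin under its centre; leave it alone
- stopper: rubber stopper, 36 mm across, 28 mm high, origin under its centre; leave it alone
- weight: small steel weight, 30 mm across, 40 mm high, origin under its centre; leave it alone
- sponge: sponge block 90 x 60 x 28 mm, origin under its centre; leave it alone
- tin1: closed brass sample tin, 44 mm diameter, 34 mm high, origin at the centre of its underside, z up through its lid; about 140 g; all tins are alike and some may be absent
- tin2: closed brass sample tin, 44 mm diameter, 34 mm high, origin at the centre of its underside, z up through its lid; about 140 g; all tins are alike and some may be absent
- tin3: closed brass sample tin, 44 mm diameter, 34 mm high, origin at the centre of its underside, z up through its lid; about 140 g; all tins are alike and some may be absent
- tin4: closed brass sample tin, 44 mm diameter, 34 mm high, origin at the centre of its underside, z up through its lid; about 140 g; all tins are alike and some may be absent
Not all that is in view belongs to the job. What is shaped like the tin3 but orange is not meant. Of the things that look like the brush, the larger one is meant.

How it is judged:
By the outcome, as a careful person would: the job done as asked, in the order asked, and still so for the second after the job is handed in, with the robot touching nothing.
Of tin1, tin2, tin3, tin4 only 2 to 4 are there at a start; the rules pass over those that are not, and their reading is None.
At some moment in a run one of tin1, tin2, tin3, tin4 may be knocked a few centimetres aside while the robot is not near it.
Once in a run the grip may slacken for a moment while it holds something.
It also fails if it takes over 210 s, if anything falls off the work surface, if the arm or the gripper's body presses on something with over 40 N, if the wrist force passes 120 N, or if a joint passes its speed limit or range.

## Working session

There is one attempt and no reset: what is moved stays moved. The work goes in short steps, Python scripts to look and compute and a tool call to move; the robot and the scene stay as the last step left them, time stands still between calls to the robot, and variables do not carry over. Pictures are saved under pics/ and viewed, about 12 in all and at most 16, crops included, and the job is handed in when it is done.

Besides the shell and the picture viewer there is one more tool, called after ">>>" by a JSON object that holds its "op" and its "data". carry_out: Moves the arm, as the interface text tells. Its arguments: {"type":"object","properties":{"targets":{"type":"array","items":{"type":"array","items":{"type":"number"}}},"force":{"type":"number"}},"required":["targets"]}

```bash
ls; mkdir -p pics; python3 - <<'E'
from workcell import bot
import cv2,numpy as np
print(bot.observe())
for n in ("scene","top"):
    f=bot.grab_frame(n); np.savez(f'{n}0.npz',**f)
    print(n,f['K'].tolist(),f['cam_to_world'].round(3).tolist())
    cv2.imwrite(f'pics/{n}0.png',cv2.resize(f['color'][:,:,::-1],(800,600),interpolation=cv2.INTER_CUBIC))
E
```

```text
pics
{'clock': 0.0, 'qpos': array([ 1.25380168,  0.52202212, -0.03629778,  1.60000126,  0.02119623,
        1.0211054 , -0.11280843]), 'qd': array([ 9.44485132e-04, -3.08099702e-04,  4.96969245e-05,  1.22684927e-03,
        1.02918425e-03,  4.44368977e-04, -1.44768371e-03]), 'joint_efforts': array([-4.61072668e-04, -9.27119637e+01,  1.97923690e+00, -3.69937456e+01,
        1.78656040e-02,  7.94914900e-03,  1.99060361e-05]), 'position': array([ 0.15255085, -0.60574708,  0.23072343]), 'tool_rot': array([-3.14044517e+00,  9.40520273e-05,  2.46748526e-01]), 'force': array([-0.03842866, -0.19525555, -0.09273764]), 'moment': array([-0.0497393 ,  0.09564413,  0.05393243]), 'grip_width': 0.08516792464775867}
scene [[406.86918168057423, 0.0, 280.68565214774446], [0.0, 406.86918168057423, 204.90461572916894], [0.0, 0.0, 1.0]] [[-0.185, 0.835, -0.518, 1.186], [0.983, 0.162, -0.09, 0.122], [0.009, -0.526, -0.85, 1.076], [0.0, 0.0, 0.0, 1.0]]
top [[538.3324489961919, 0.0, 287.5174032559531], [0.0, 538.3324489961919, 203.5037876342876], [0.0, 0.0, 1.0]] [[-0.026, -0.99, 0.138, 0.399], [-0.999, 0.028, 0.018, -0.007], [-0.022, -0.137, -0.99, 1.281], [0.0, 0.0, 0.0, 1.0]]
```

View pics/top0.png

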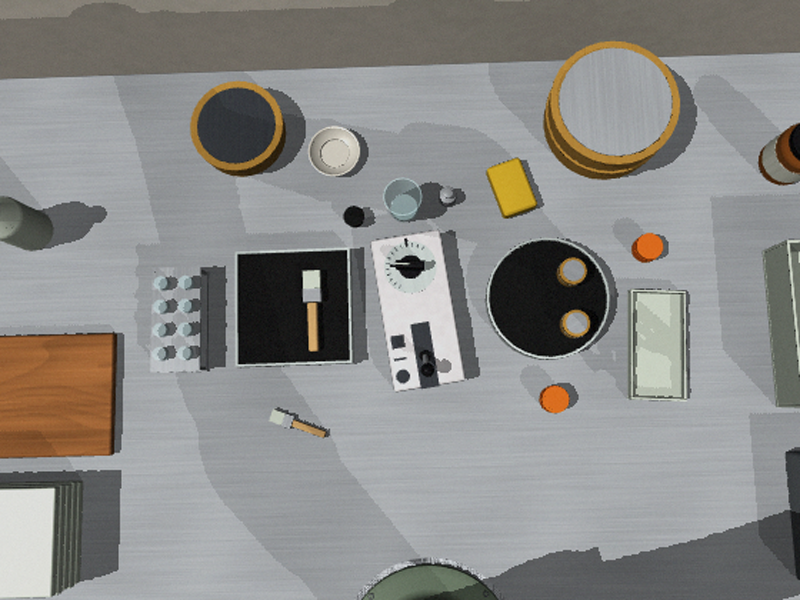

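View pics/scene0.png

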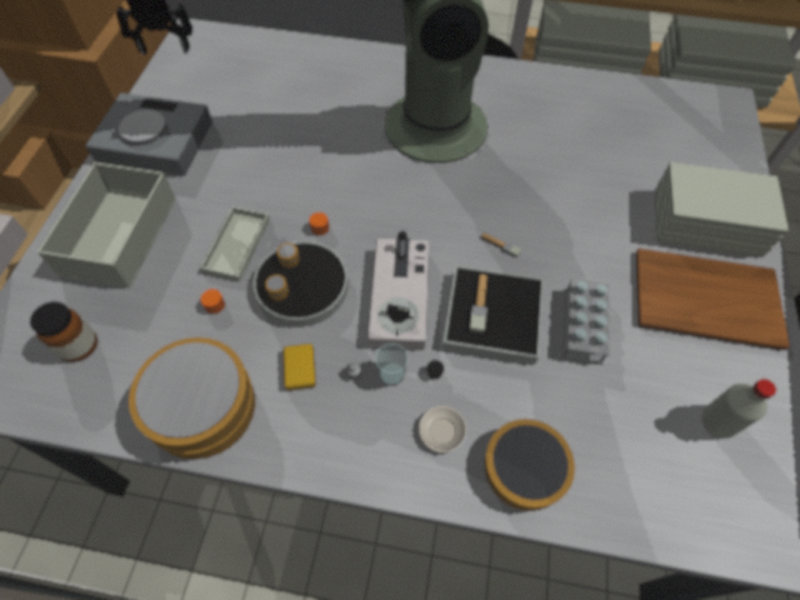

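The top view shows two brass tins on the round platform at (572,271) and (575,323). The orange tins at (648,247) and (555,398) are decoys. There are two brushes: the large one on the square platform at (313,310) and a small one on the bench at (299,422). The description fits the larger. The switch ball is at (427,365), on the round-mark side. The knob pointer points image-left, about +90°, and the zero tick is at (406,243).

```bash
cat > h.py <<'E'
import numpy as np,cv2
from workcell import bot
from scipy.spatial.transform import Rotation as R
def cloud(f):
    K,T,z=f['K'],f['cam_to_world'],f['z_map']
    v,u=np.mgrid[:z.shape[0],:z.shape[1]]
    P=np.stack([(u-K[0,2])/K[0,0]*z,(v-K[1,2])/K[1,1]*z,z],-1)
    W=P@T[:3,:3].T+T[:3,3]; W[z==0]=np.nan
    return W
def ray(f,u,v,h):   # native pixel -> world at height h
    K,T=f['K'],f['cam_to_world']
    d=T[:3,:3]@np.array([(u-K[0,2])/K[0,0],(v-K[1,2])/K[1,1],1]); o=T[:3,3]
    return o+d*(h-o[2])/d[2]
def box(W,m):
    p=W[m][:,:2].astype(np.float32); (c,s,a)=cv2.minAreaRect(p*1000); return np.round(c,1),np.round(s,1),round(a,1),len(p)
def go(x,y,z,yaw):  # remaining shift in tool axes (mm), turn in 6deg units about tool z
    s=bot.observe(); Rt=R.from_euler('xyz',s['tool_rot'])
    d=Rt.inv().apply(np.array([x,y,z])-s['position'])*1000
    Rg=R.from_euler('xyz',[np.pi,0,yaw]); r=(Rt.inv()*Rg).as_rotvec(degrees=True)/6
    print('shift',d.round(1),'turn',r.round(2),'t',round(s['clock'],2))
E
python3 - <<'E'
from h import *
f=np.load('top0.npz'); W=cloud(f); Z=W[...,2]
cv2.imwrite('pics/crop1.png',cv2.resize(f['color'][155:290,160:490,::-1],None,fx=2.4,fy=2.4,interpolation=cv2.INTER_CUBIC))
v,u=np.mgrid[:420,:560]
def reg(a,b,c,d,lo,hi): return (u>=a/1.4286)&(u<=b/1.4286)&(v>=c/1.4286)&(v<=d/1.4286)&(Z>lo)&(Z<hi)
print('console',box(W,reg(365,478,225,400,.04,.05)))
print('square',box(W,reg(225,360,240,375,.024,.041)))
print('round',cv2.minEnclosingCircle((W[reg(480,620,230,365,.025,.041)][:,:2]*1000).astype(np.float32)))
print('tray',box(W,reg(622,700,280,408,.012,.03)))
print('brush',box(W,reg(285,340,260,360,.0405,.055)))
m=reg(285,340,260,360,.0405,.055)
print('tin');
for r in ((555,595,250,294),(555,595,300,345)):
    m=reg(*r,.055,.075); print(cv2.minEnclosingCircle((W[m][:,:2]*1000).astype(np.float32)),np.median(Z[m]),box(W,m))
m=reg(405,445,340,385,.06,.12); print('ball',np.nanmedian(W[m],0),Z[m].max(),box(W,m))
m=reg(380,445,245,295,.06,.12); print('knob',box(W,m),np.median(Z[m]),Z[m].max())
for n,r in dict(beaker=(380,425,175,222),weight=(437,460,183,208),stopper=(343,368,205,228),rack=(145,228,260,375)).items():
    m=reg(*r,.012,.2); print(n,box(W,m),Z[m].max())
E
```

```text
console (array([540.6,   6.5]), array([251.9, 115.9]), 7.9, 4787)
square (array([553.1, 209.5]), array([190.7, 189.9]), 0.4, 6010)
round ((556.3953857421875, -207.04490661621094), 100.32386016845703)
tray (array([ 475.9, -383.5]), array([ 92.2, 180.5]), 86.6, 569)
brush (array([545.1, 176.5]), array([131.8,  29.1]), 0.2, 513)
tin
((593.7685546875, -244.50791931152344), 22.316877365112305) 0.06476514373175735 (array([ 593.7, -243.9]), array([41.7, 42.7]), 42.8, 296)
((510.4733581542969, -244.62142944335938), 21.656618118286133) 0.06437576307964088 (array([ 510. , -244.1]), array([41.4, 41.4]), 86.4, 297)
ball [ 0.44309951 -0.00603181  0.09331704] 0.10507140350805733 (array([447.1,  -7.9]), array([17.6, 30. ]), 88.4, 87)
knob (array([610.8,  15.8]), array([43.5, 12.5]), 86.7, 123) 0.07508671658790944 0.0815697638772348
beaker (array([721.1,  24.8]), array([61.6, 62.7]), 32.4, 432) 0.08049128465327837
weight (array([733.7, -49.5]), array([28.9, 27.6]), 85.9, 132) 0.04395276863163855
stopper (array([703.4, 107.8]), array([31.4, 35. ]), 88.9, 167) 0.03578601029359452
rack (array([542. , 399.6]), array([180.1,  82.8]), 0.2, 2543) 0.07224440242284036
```

View pics/crop1.png

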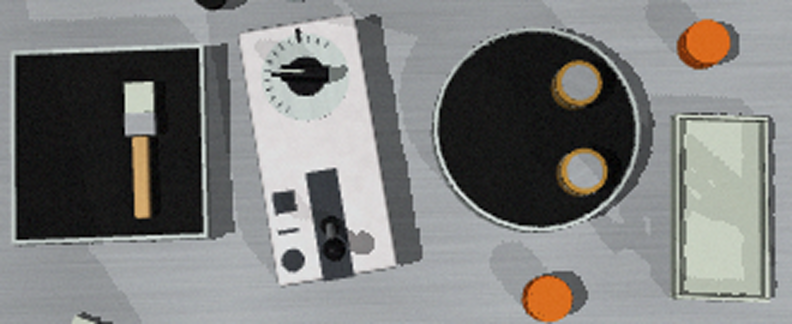

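The measured sizes all match: console 252x116, square platform 191x190, round platform R100, tray 180x92, brush 132 mm long, tin tops at z≈0.064. The crop confirms the large brush, two brass tins and the switch on the round side. Moving towards the switch now.

>>> {"op": "carry_out", "data": {"targets": [[29,-14.5,0,0,0,0,0],[29,-14.5,0,0,0,0,0],[29,-14.5,0,0,0,0,0],[29,-14.5,0,0,0,0,0],[29,-14.5,0,0,0,0,0]], "force": 40}}

```text
clock: 0.52
position: [0.2764, -0.499, 0.2311]
tool_rot: [-3.141, 0.0, 0.247]
force: [0.4, -0.8, 0.3]
grip_width: 0.0854
```

>>> {"op": "carry_out", "data": {"targets": [[29,-14.5,0,0,0,0,100],[29,-14.5,0,0,0,0,100],[29,-14.5,0,0,0,0,100],[29,-14.5,0,0,0,0,100],[29,-14.5,0,0,0,0,100]]}}

```text
clock: 0.93
position: [0.3994, -0.3933, 0.2312]
tool_rot: [-3.141, 0.0, 0.247]
force: [-0.5, -0.7, -0.7]
grip_width: 0.0519
```

>>> {"op": "carry_out", "data": {"targets": [[29,-14.5,0,0,0,0,100],[29,-14.5,0,0,0,0,100],[8,-37,0,0,0,0,100],[8,-37,0,0,0,0,100],[8,-37,0,0,0,0,100]]}}

```text
clock: 1.35
position: [0.4434, -0.237, 0.2308]
tool_rot: [-3.141, 0.001, 0.247]
force: [0.7, 0.1, 0.1]
grip_width: 0.0521
```

>>> {"op": "carry_out", "data": {"targets": [[8,-37,0,0,0,0,100],[8,-37,0,0,0,0,100],[8,-37,0,0,0,0,100],[8,-37,5,0,0,0,100],[8,-37,5,0,0,0,100]]}}

```text
clock: 1.77
position: [0.437, -0.048, 0.2214]
tool_rot: [3.141, -0.001, 0.247]
force: [1.2, -0.0, 0.3]
grip_width: 0.0518
```

```bash
python3 -c "
from h import *
s=bot.observe();print(s['position'],s['tool_rot'],s['grip_width'],s['qpos'].round(2))
go(.4384,-.0077,.13,.138)"
```

```text
[ 0.43696449 -0.04801165  0.22136601] [ 3.14129400e+00 -5.62680893e-04  2.46566728e-01] 0.051781395267826096 [ 0.2   0.25 -0.26  2.07  0.09  0.84 -1.44]
shift [ 11.2 -38.8  91.4] turn [ 0.   -0.01  1.04] t 1.77
```

>>> {"op": "carry_out", "data": {"targets": [[0,0,25,0,0,0.5,100],[0,0,25,0,0,0.5,100],[0,0,0,0,0,0,100],[0,0,0,0,0,0,100]]}}

```text
clock: 2.1
position: [0.4368, -0.0496, 0.171]
tool_rot: [-3.141, 0.002, 0.144]
force: [0.3, -0.1, 0.8]
grip_width: 0.052
```

```bash
python3 -c "
from h import *
go(.4384,-.0077,.067,.138)"
```

```text
shift [  7.9 -41.2 104. ] turn [-0.    0.02  0.06] t 2.1
```

>>> {"op": "carry_out", "data": {"targets": [[4,-21,0,0,0,0,100],[4,-20,0,0,0,0.06,100],[0,0,0,0,0,0,100],[0,0,30,0,0,0,100],[0,0,30,0,0,0,100]]}}

```text
clock: 2.52
position: [0.4414, -0.0083, 0.1129]
tool_rot: [3.141, -0.005, 0.137]
force: [0.5, -0.5, 0.7]
grip_width: 0.0519
```

>>> {"op": "carry_out", "data": {"targets": [[0,0,24,0,0,0,100],[0,0,20,0,0,0,100],[0,0,0,0,0,0,100]]}}

```text
clock: 2.77
position: [0.4387, -0.0086, 0.0656]
tool_rot: [-3.142, 0.003, 0.137]
force: [-1.7, -0.4, 0.4]
grip_width: 0.052
```

>>> {"op": "carry_out", "data": {"targets": [[0,0,0,0,0,0,220],[0,0,0,0,0,0,220],[0,0,0,0,0,0,220],[0,0,0,0,0,0,220],[0,0,0,0,0,0,220]], "force": 25}}

```text
clock: 3.18
position: [0.4403, -0.0085, 0.0688]
tool_rot: [3.141, -0.002, 0.135]
force: [-0.9, -3.9, 8.6]
grip_width: 0.0191
```

```bash
python3 -c "
from h import *
s=bot.observe();print(s['position'],s['force'],s['grip_width'])
go(.4663,-.0038,.076,.138)"
```

```text
[ 0.44031357 -0.00853267  0.06877765] [-0.93682693 -3.91479922  8.59846725] 0.01909142635793683
shift [26.4 -1.2 -7.2] turn [ 0.01 -0.02 -0.03] t 3.18
```

>>> {"op": "carry_out", "data": {"targets": [[6.5,0,-3.8,0,0,0,220],[6.9,0,-2.7,0,0,0,220],[7.3,0,-1.7,0,0,0,220],[7.5,0,-0.6,0,0,0,220],[0,0,0,0,0,0,220]]}}

```text
clock: 3.6
position: [0.469, -0.0045, 0.0772]
tool_rot: [3.141, -0.002, 0.135]
force: [2.1, -4.5, 3.6]
grip_width: 0.0191
```

>>> {"op": "carry_out", "data": {"targets": [[0,0,0,0,0,0,220],[0,0,0,0,0,0,220]]}}

```text
clock: 3.77
position: [0.4685, -0.0046, 0.0772]
tool_rot: [3.141, -0.003, 0.135]
force: [2.4, -4.9, 3.0]
grip_width: 0.0189
```

```bash
python3 -c "
from h import *
s=bot.observe();print(s['position'],s['force'],s['grip_width'])
go(.4663,-.0038,.076,.138)
f=bot.grab_frame('scene'); cv2.imwrite('pics/sw1.png',cv2.resize(f['color'][140:260,220:340,::-1],(600,600),interpolation=cv2.INTER_CUBIC))
"
```

```text
[ 0.46848025 -0.00455253  0.07717157] [ 2.42010854 -4.90851341  3.04025702] 0.018921240859739626
shift [-2.1 -1.   1.2] turn [ 0.   -0.02 -0.03] t 3.77
```

View pics/sw1.png

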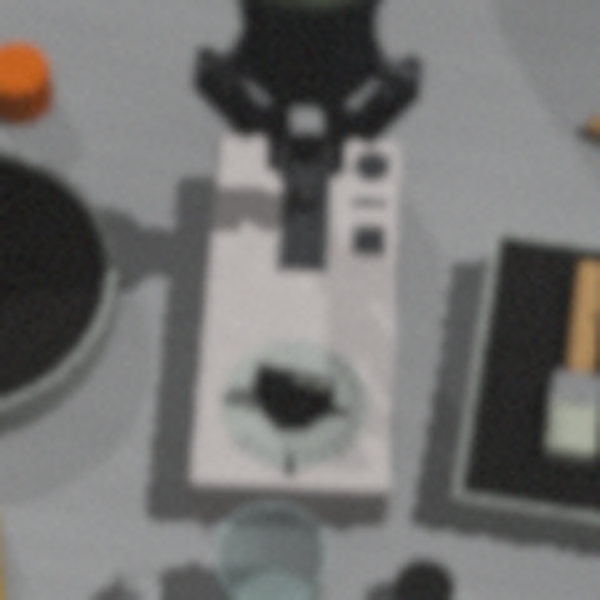

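The gripper hides the ball, but the tool moved 28.4 mm while gripped, against 28.2 expected. I'll release, back off and look.

>>> {"op": "carry_out", "data": {"targets": [[0,0,0,0,0,0,100],[0,0,0,0,0,0,100],[0,0,0,0,0,0,100],[0,0,0,0,0,0,100],[0,0,-20,0,0,0,100]]}}

```text
clock: 4.23
position: [0.466, -0.004, 0.0942]
tool_rot: [-3.141, 0.004, 0.136]
force: [-1.9, -0.1, 0.2]
grip_width: 0.0522
```

>>> {"op": "carry_out", "data": {"targets": [[0,0,-40,0,0,0,100],[0,0,-40,0,0,0,100],[0,-40,0,0,0,0,100],[0,-41,0,0,0,0,100],[10,-41,0,0,0,0,100]]}}

```text
clock: 4.65
position: [0.4597, 0.1183, 0.177]
tool_rot: [3.141, -0.001, 0.134]
force: [1.5, -0.1, 0.4]
grip_width: 0.0524
```

>>> {"op": "carry_out", "data": {"targets": [[15,-40,0,0,0,0,100],[20,-30,0,0,0,0,100],[0,0,0,0,0,0,100],[0,0,0,0,0,0,100]]}}

```text
clock: 4.98
position: [0.4856, 0.1926, 0.1758]
tool_rot: [-3.141, 0.0, 0.139]
force: [-0.5, -0.4, -0.1]
grip_width: 0.0522
```

```bash
cat > look.py <<'E'
from h import *
import sys
f=bot.grab_frame('top'); np.savez('t.npz',**f); W=cloud(f)
if len(sys.argv)>1:
    a,b,c,d=map(int,sys.argv[2:6]); k=min(800/(b-a),600/(d-c))
    cv2.imwrite(f'pics/{sys.argv[1]}.png',cv2.resize(f['color'][c:d,a:b,::-1],None,fx=k,fy=k,interpolation=cv2.INTER_CUBIC))
X,Y,Z=W[...,0],W[...,1],W[...,2]
c,s=np.cos(.138),np.sin(.138); lx=(X-.5406)*c+(Y-.0065)*s+.075; ly=-(X-.5406)*s+(Y-.0065)*c
m=(abs(lx)<.05)&(abs(ly)<.02)&(Z>.07)&(Z<.12)
if m.sum(): print('ball local x,y,z',np.median(lx[m])*1000,np.median(ly[m])*1000,np.median(Z[m])*1000,(lx[m].min()*1000,lx[m].max()*1000),m.sum())
hsv=cv2.cvtColor(f['color'],cv2.COLOR_RGB2HSV)
for n,(x,y) in dict(round=(.5564,-.207),square=(.5531,.2095)).items():
    m=((np.hypot(X-x,Y-y)<.1)&(Z>.058)&(Z<.075)).astype(np.uint8)
    k,l,st,ce=cv2.connectedComponentsWithStats(m)
    for i in range(1,k):
        if st[i,4]>60: print(n,'obj',np.array(cv2.minEnclosingCircle((W[l==i][:,:2]*1000).astype(np.float32))[0]).round(1),st[i,4],np.median(Z[l==i]).round(4))
E
python3 look.py sw2 255 335 160 275
python3 -c "
from h import *
go(.547,.1765,.12,0)"
```

```text
ball local x,y,z -2.0091479690286516 0.07224065606668134 102.60175745584532 (np.float64(-11.141071482111728), np.float64(7.557167619785115)) 69
round obj [ 594.1 -244.2] 289 0.0643
round obj [ 510.2 -244.6] 295 0.0641
shift [59.1 22.7 55.7] turn [0.   0.01 1.31] t 5.03
```

View pics/sw2.png

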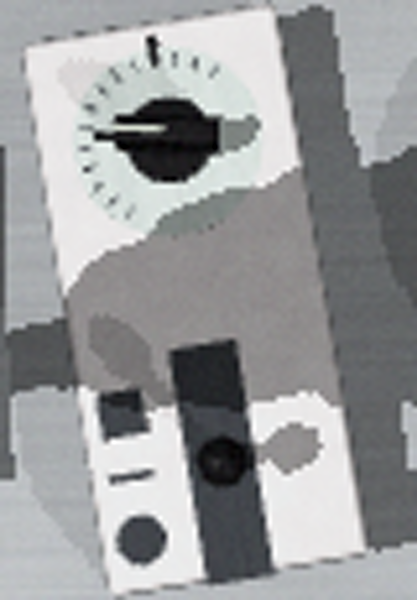

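Ball sits at (222,460) in the crop, on the slot centre level with the dash. Measured at local x≈-2 mm (≈-0.04 rad), so it's off. Next the brush.

>>> {"op": "carry_out", "data": {"targets": [[30,11,20,0,0,0,130],[29,11.7,20,0,0,0,130],[0,0,15,0,0,0.7,130],[0,0,0,0,0,0.61,130],[0,0,0,0,0,0,130]]}}

```text
clock: 5.45
position: [0.5468, 0.1744, 0.1202]
tool_rot: [3.14, 0.002, -0.007]
force: [-1.2, 0.3, 1.1]
grip_width: 0.0419
```

```bash
python3 -c "
from h import *
go(.547,.1765,.034,0)"
```

```text
shift [ 0.4 -2.2 86.1] turn [ 0.01  0.02 -0.06] t 5.45
```

>>> {"op": "carry_out", "data": {"targets": [[0,-2,30,0,0,0,130],[0,0,30,0,0,0,130],[0,0,20,0,0,0,130],[0,0,6,0,0,0,130],[0,0,0,0,0,0,130]]}}

```text
clock: 5.87
position: [0.5466, 0.1774, 0.0345]
tool_rot: [3.141, 0.002, -0.0]
force: [-0.7, 0.6, -0.1]
grip_width: 0.0421
```

>>> {"op": "carry_out", "data": {"targets": [[0,0,0,0,0,0,230],[0,0,0,0,0,0,230],[0,0,0,0,0,0,230],[0,0,0,0,0,0,230],[0,0,0,0,0,0,230]], "force": 50}}

```text
clock: 6.28
position: [0.5481, 0.1782, 0.0369]
tool_rot: [-3.141, -0.002, -0.001]
force: [-2.0, -2.3, 8.2]
grip_width: 0.0148
```

>>> {"op": "carry_out", "data": {"targets": [[0,0,-20,0,0,0,230],[0,0,-35,0,0,0,230],[0,0,-40,0,0,0,230],[0,0,-35,0,0,0,230],[0,0,0,0,0,0,230]]}}

```text
clock: 6.7
position: [0.5502, 0.1792, 0.173]
tool_rot: [-3.138, -0.01, -0.002]
force: [1.0, 0.0, -0.6]
grip_width: 0.0145
```

```bash
python3 look.py br 140 400 130 290; python3 -c "
from h import *
go(.48,-.383,.15,-.05)"
```

```text
ball local x,y,z -2.0369091552519745 -0.10196991733332252 102.2317722921352 (np.float64(-11.090998394060843), np.float64(7.675220455937423)) 68
round obj [ 594.1 -243.8] 290 0.0645
round obj [ 510.2 -244.8] 286 0.0646
shift [-68.5 561.9  18.1] turn [-0.03 -0.07  0.46] t 6.75
```

View pics/br.png

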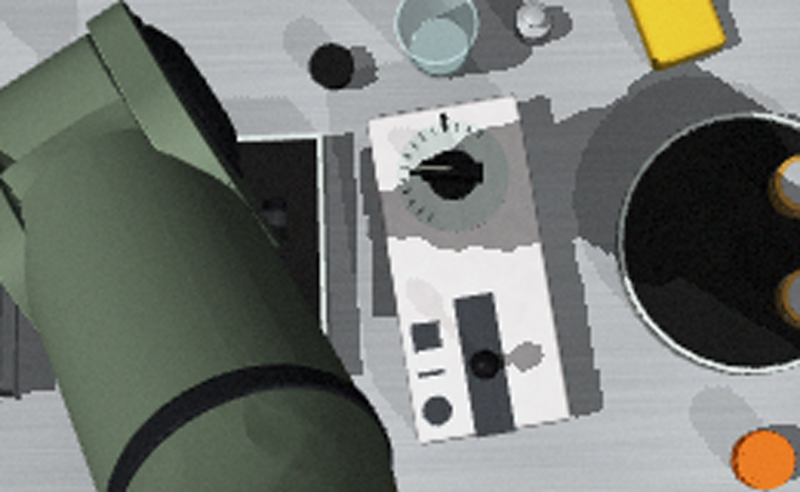

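>>> {"op": "carry_out", "data": {"targets": [[-4,20,0,0,0,0,230],[-5,37,0,0,0,0,230],[-5,38,0,0,0,0,230],[-5,38,0,0,0,0,230],[-5,38,0,0,0,0,230]]}}

```text
clock: 7.17
position: [0.5223, 0.0055, 0.1654]
tool_rot: [3.141, -0.0, -0.001]
force: [1.5, -0.3, -0.6]
grip_width: 0.0148
```

>>> {"op": "carry_out", "data": {"targets": [[-5,38,0,0,0,0,230],[-5,38,0,0,0,0,230],[-5,38,0,0,0,0,230],[-5,38,0,0,0,0,230],[-5,38,0,0,0,0,230]]}}

```text
clock: 7.58
position: [0.497, -0.1846, 0.1655]
tool_rot: [3.141, -0.0, -0.001]
force: [1.0, 0.2, -0.6]
grip_width: 0.0144
```

>>> {"op": "carry_out", "data": {"targets": [[-5,38,0,0,0,0,230],[-5,38,0,0,0,0,230],[-5,38,0,0,0,0,230],[-5,38,0,0,0,0,230],[0,30,0,0,0,0.46,230]]}}

```text
clock: 8.0
position: [0.4756, -0.3682, 0.1654]
tool_rot: [3.141, 0.0, -0.051]
force: [0.8, -0.8, -0.7]
grip_width: 0.0142
```

>>> {"op": "carry_out", "data": {"targets": [[0,0,0,0,0,0,230],[0,0,0,0,0,0,230]]}}

```text
clock: 8.17
position: [0.4766, -0.3663, 0.165]
tool_rot: [3.141, 0.0, -0.052]
force: [0.0, 0.8, -0.4]
grip_width: 0.0146
```

```bash
python3 look.py br2 400 540 160 300; python3 -c "
from h import *
go(.479,-.3835,.011,-.05)"
```

```text
ball local x,y,z -1.8756830483224323 0.06050905282093538 103.04293639812978 (np.float64(-10.96426078468174), np.float64(7.900416781329814)) 69
round obj [ 594.7 -244. ] 288 0.0646
round obj [ 510.3 -244.5] 289 0.0644
shift [  2.7  18.8 154. ] turn [-0.  0.  0.] t 8.22
```

View pics/br2.png

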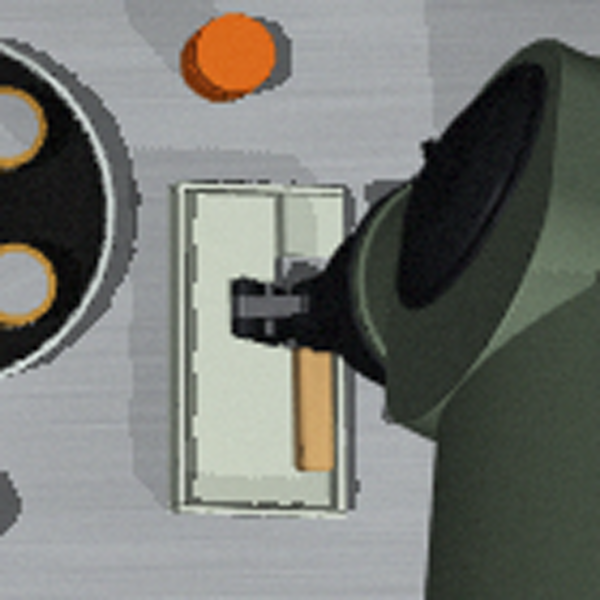

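The brush is held level and aligned with the tray at (315,370). Lowering.

>>> {"op": "carry_out", "data": {"targets": [[2.5,19,0,0,0,0,230],[0,0,35,0,0,0,230],[0,0,40,0,0,0,230],[0,0,35,0,0,0,230],[0,0,20,0,0,0,230]]}}

```text
clock: 8.63
position: [0.4783, -0.3812, 0.0319]
tool_rot: [-3.139, 0.002, -0.047]
force: [0.7, -0.8, -0.7]
grip_width: 0.0141
```

>>> {"op": "carry_out", "data": {"targets": [[0,0,12,0,0,0,230],[0,0,8,0,0,0,230],[0,0,3,0,0,0,230],[0,0,0,0,0,0,230]]}}

```text
clock: 8.97
position: [0.4795, -0.3837, 0.0126]
tool_rot: [3.141, -0.001, -0.049]
force: [0.2, 0.3, 0.0]
grip_width: 0.0143
```

```bash
python3 -c "
from h import *
print(bot.observe()['force'])
go(.479,-.3835,.011,-.05)"
```

```text
[0.15180124 0.33296128 0.0174068 ]
shift [-0.5 -0.1  1.6] turn [ 0.   -0.01  0.01] t 8.97
```

>>> {"op": "carry_out", "data": {"targets": [[0,0,1.5,0,0,0,230],[0,0,0,0,0,0,230],[0,0,0,0,0,0,150],[0,0,0,0,0,0,150],[0,0,0,0,0,0,150]]}}

```text
clock: 9.38
position: [0.4793, -0.384, 0.0111]
tool_rot: [3.141, -0.001, -0.05]
force: [-0.0, -0.8, -0.3]
grip_width: 0.0351
```

>>> {"op": "carry_out", "data": {"targets": [[0,0,-15,0,0,0,150],[0,0,-35,0,0,0,150],[0,0,-40,0,0,0,40],[0,0,-40,0,0,0,40],[0,0,0,0,0,0,40]]}}

```text
clock: 9.8
position: [0.4817, -0.3858, 0.1482]
tool_rot: [3.136, -0.008, -0.05]
force: [0.4, -0.3, 1.0]
grip_width: 0.0699
```

```bash
python3 look.py; python3 -c "
from h import *
go(.5102,-.2447,.12,.68)"
```

```text
ball local x,y,z -1.78733228963341 -0.12055758629121466 102.56708517581737 (np.float64(-10.870271970017068), np.float64(7.725189631546073)) 68
round obj [ 594.  -244.4] 286 0.0643
round obj [ 509.7 -245. ] 293 0.0644
shift [  22.3 -141.9   24.5] turn [ 0.05 -0.04 -6.97] t 9.85
```

>>> {"op": "carry_out", "data": {"targets": [[6,-35,0,0,0,0,50],[6,-35,0,0,0,0,50],[5,-36,0,0,0,0,50],[5,-36,0,0,0,0,50],[0,0,0,0,0,-1,50]]}}

```text
clock: 10.27
position: [0.5099, -0.235, 0.1403]
tool_rot: [-3.138, -0.0, 0.06]
force: [1.0, 0.8, 0.4]
grip_width: 0.0688
```

>>> {"op": "carry_out", "data": {"targets": [[0,0,5,0,0,-1,50],[0,0,10,0,0,-1,50],[0,0,10,0,0,-1,50],[0,0,0,0,0,-1,50],[0,0,0,0,0,-1,50]]}}

```text
clock: 10.68
position: [0.5075, -0.2428, 0.1145]
tool_rot: [-3.14, 0.001, 0.584]
force: [-0.7, 0.2, 0.0]
grip_width: 0.0687
```

>>> {"op": "carry_out", "data": {"targets": [[0,0,0,0,0,-0.97,50],[0,0,0,0,0,0,50],[0,0,0,0,0,0,50]]}}

```text
clock: 10.93
position: [0.5078, -0.2432, 0.1152]
tool_rot: [-3.141, 0.0, 0.677]
force: [0.3, -0.0, 0.3]
grip_width: 0.0686
```

```bash
python3 look.py; python3 -c "
from h import *
go(.5102,-.2447,.038,.68)"
```

```text
ball local x,y,z -1.8912521980018053 0.061877585360766915 102.9442146098003 (np.float64(-10.977039147260198), np.float64(7.760567837992435)) 69
round obj [ 594.4 -243.1] 239 0.0647
shift [ 0.9  2.7 77.3] turn [-0.    0.   -0.04] t 10.98
```

>>> {"op": "carry_out", "data": {"targets": [[1,2.7,10,0,0,0,50],[0,0,25,0,0,0,50],[0,0,25,0,0,0,50],[0,0,17,0,0,0,50],[0,0,0,0,0,0,50]]}}

```text
clock: 11.4
position: [0.5088, -0.2437, 0.035]
tool_rot: [-3.137, 0.002, 0.679]
force: [-0.8, 0.3, -0.7]
grip_width: 0.0688
```

>>> {"op": "carry_out", "data": {"targets": [[0,0,0,0,0,0,180],[0,0,0,0,0,0,180],[0,0,0,0,0,0,180],[0,0,0,0,0,0,180]], "force": 60}}

```text
clock: 11.73
position: [0.5112, -0.2449, 0.0398]
tool_rot: [3.14, -0.001, 0.68]
force: [0.4, -0.3, 5.7]
grip_width: 0.0424
```

>>> {"op": "carry_out", "data": {"targets": [[0,0,-20,0,0,0,180],[0,0,-35,0,0,0,180],[0,0,-35,0,0,0,180],[0,0,-30,0,0,0,180],[0,0,0,0,0,0,180]]}}

```text
clock: 12.15
position: [0.513, -0.2456, 0.1649]
tool_rot: [3.134, -0.004, 0.68]
force: [1.6, -0.0, -1.3]
grip_width: 0.0423
```

```bash
python3 look.py; python3 -c "
from h import *
go(.515,.25,.16,.68)"
```

```text
ball local x,y,z -2.1919173942231973 0.08830613882042024 102.37170086243741 (np.float64(-11.094068593565293), np.float64(7.780383849775169)) 69
round obj [ 593.9 -244. ] 289 0.0645
shift [ 313.6 -383.5    0.8] turn [ 0.05 -0.02 -0.  ] t 12.2
```

>>> {"op": "carry_out", "data": {"targets": [[14,-17,0,0,0,0,180],[24,-29,0,0,0,0,180],[24,-29,0,0,0,0,180],[24,-29,0,0,0,0,180],[24,-29,0,0,0,0,180]]}}

```text
clock: 12.62
position: [0.5117, -0.0705, 0.1581]
tool_rot: [-3.141, 0.0, 0.68]
force: [0.8, 0.6, -0.3]
grip_width: 0.0422
```

>>> {"op": "carry_out", "data": {"targets": [[24,-29,0,0,0,0,180],[24,-29,0,0,0,0,180],[24,-29,0,0,0,0,180],[24,-29,0,0,0,0,180],[24,-29,0,0,0,0,180]]}}

```text
clock: 13.03
position: [0.5138, 0.1178, 0.1581]
tool_rot: [-3.141, 0.001, 0.68]
force: [1.0, 0.2, -1.2]
grip_width: 0.0422
```

>>> {"op": "carry_out", "data": {"targets": [[24,-29,0,0,0,0,180],[24,-29,0,0,0,0,180],[24,-29,0,0,0,0,180],[12,-18,0,0,0,0,180],[0,0,0,0,0,0,180]]}}

```text
clock: 13.45
position: [0.512, 0.2563, 0.158]
tool_rot: [-3.139, -0.001, 0.686]
force: [-0.2, 1.1, -1.1]
grip_width: 0.0425
```

```bash
python3 -c "
from h import *
go(.515,.25,.041,.68);print(bot.observe()['grip_width'])"
```

```text
shift [ -1.8   7.1 116.9] turn [-0.02 -0.01  0.06] t 13.45
0.04251812214012997
```

>>> {"op": "carry_out", "data": {"targets": [[0,0,30,0,0,0,180],[0,0,35,0,0,0,180],[0,0,25,0,0,0,180],[0,0,15,0,0,0,180],[0,0,0,0,0,0,180]]}}

```text
clock: 13.87
position: [0.5118, 0.2493, 0.05]
tool_rot: [-3.141, 0.005, 0.68]
force: [-1.0, 0.2, -1.4]
grip_width: 0.0426
```

>>> {"op": "carry_out", "data": {"targets": [[0,0,5,0,0,0,180],[0,0,5,0,0,0,180],[0,0,0,0,0,0,180],[0,0,0,0,0,0,180]]}}

```text
clock: 14.2
position: [0.514, 0.2507, 0.0442]
tool_rot: [3.141, -0.001, 0.68]
force: [-0.4, -0.2, -1.5]
grip_width: 0.0426
```

>>> {"op": "carry_out", "data": {"targets": [[0,0,2,0,0,0,180],[0,0,2,0,0,0,180],[0,0,0,0,0,0,180],[0,0,0,0,0,0,180]]}}

```text
clock: 14.53
position: [0.514, 0.2507, 0.0398]
tool_rot: [3.141, -0.001, 0.68]
force: [1.3, -0.9, 0.0]
grip_width: 0.0418
```

```bash
python3 -c "
from h import *
s=bot.observe();print(s['position'],s['force'])"
```

```text
[0.51396473 0.25072235 0.03981791] [ 1.33593048 -0.88361118  0.01549817]
```

Force reads about 0, so the tin's weight is borne by the floor. Opening, lifting, and returning for tin 1, which needs yaw −45° or 135°.

>>> {"op": "carry_out", "data": {"targets": [[0,0,0,0,0,0,60],[0,0,0,0,0,0,60],[0,0,0,0,0,0,60],[0,0,-10,0,0,0,60],[0,0,-25,0,0,0,60]]}}

```text
clock: 14.95
position: [0.5123, 0.25, 0.0732]
tool_rot: [-3.141, 0.004, 0.681]
force: [-0.1, -0.4, -0.1]
grip_width: 0.0655
```

>>> {"op": "carry_out", "data": {"targets": [[0,0,-35,0,0,0,60],[0,0,-35,0,0,0,60],[0,0,0,0,0,0,60],[-12,18,0,0,0,0,60],[-24,29,0,0,0,0,60]]}}

```text
clock: 15.37
position: [0.5154, 0.1946, 0.1461]
tool_rot: [-3.141, -0.003, 0.685]
force: [0.1, -0.5, 0.1]
grip_width: 0.0652
```

>>> {"op": "carry_out", "data": {"targets": [[-24,29,0,0,0,0,60],[-24,29,0,0,0,0,60],[-24,29,0,0,0,0,60],[-24,29,0,0,0,0,60],[-24,29,0,0,0,0,60]]}}

```text
clock: 15.78
position: [0.513, 0.0015, 0.1454]
tool_rot: [3.141, -0.0, 0.68]
force: [1.5, -0.3, -0.3]
grip_width: 0.0655
```

>>> {"op": "carry_out", "data": {"targets": [[-24,29,0,0,0,0,60],[-24,29,0,0,0,0,60],[-24,29,0,0,0,0,60],[-10,24,0,0,0,0,60],[0,24,0,0,0,0,60]]}}

```text
clock: 16.2
position: [0.5331, -0.1568, 0.1454]
tool_rot: [3.141, 0.001, 0.677]
force: [-0.3, -0.0, 0.2]
grip_width: 0.0652
```

```bash
python3 look.py; python3 -c "
from h import *
go(.594,-.244,.12,-.785)
go(.594,-.244,.12,2.356)"
```

```text
ball local x,y,z -1.8770145336041155 0.060626090743483296 102.42617188143765 (np.float64(-10.90812645562013), np.float64(7.671064514256573)) 69
square obj [512.5 250.8] 288 0.0646
shift [ -7.8 102.   25.7] turn [ 0.02 -0.02 13.94] t 16.25
shift [ -7.8 102.   25.7] turn [  0.02   0.02 -16.05] t 16.25
```

>>> {"op": "carry_out", "data": {"targets": [[0,0,0,0,0,-1,60],[0,0,0,0,0,-1,60],[0,0,0,0,0,-1,60],[0,0,0,0,0,-1,60],[0,0,0,0,0,-1,60]]}}

```text
clock: 16.67
position: [0.5345, -0.1532, 0.1453]
tool_rot: [3.141, 0.0, 1.209]
force: [-0.4, 0.7, 0.6]
grip_width: 0.0655
```

>>> {"op": "carry_out", "data": {"targets": [[0,0,0,0,0,-1,60],[0,0,0,0,0,-1,60],[0,0,0,0,0,-1,60],[0,0,0,0,0,-1,60],[0,0,0,0,0,-1,60]]}}

```text
clock: 17.08
position: [0.5345, -0.1533, 0.1453]
tool_rot: [3.141, 0.0, 1.733]
force: [-0.6, 0.5, -0.1]
grip_width: 0.0652
```

>>> {"op": "carry_out", "data": {"targets": [[0,0,0,0,0,-1,60],[0,0,0,0,0,-1,60],[0,0,0,0,0,-1,60],[0,0,0,0,0,0,60],[0,0,0,0,0,0,60]]}}

```text
clock: 17.5
position: [0.5344, -0.1534, 0.145]
tool_rot: [3.141, 0.0, 2.038]
force: [0.7, -0.2, -0.2]
grip_width: 0.065
```

```bash
python3 look.py t1 300 500 130 280; python3 -c "
from h import *
go(.594,-.244,.12,2.04)"
```

```text
ball local x,y,z -1.933068745658878 0.06555327140338532 102.28786938684387 (np.float64(-11.03546340412899), np.float64(7.950145032782935)) 69
square obj [511.8 250.6] 287 0.0649
shift [-107.7   12.5   24.9] turn [ 0.    0.   -0.02] t 17.55
```

View pics/t1.png

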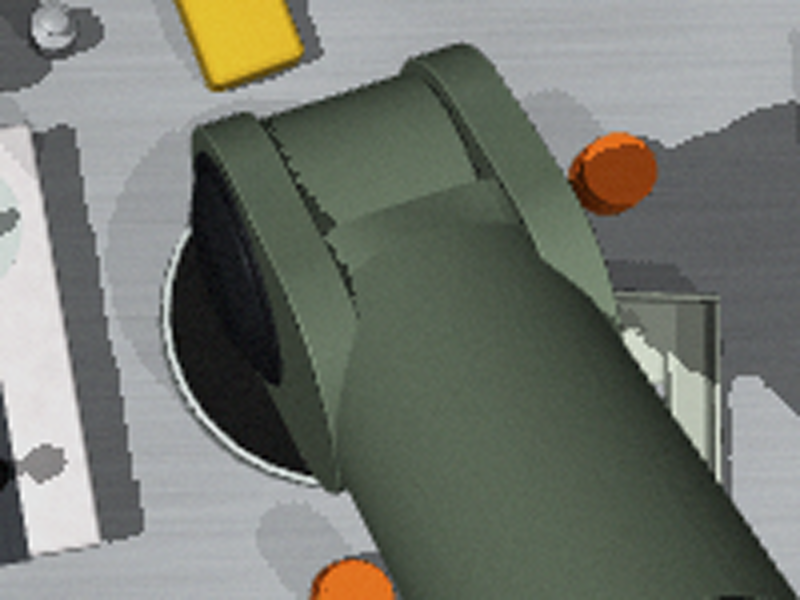

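The arm hides the tin from the top camera, so I'll measure with the scene camera.

```bash
cat > look2.py <<'E'
from h import *
f=bot.grab_frame('scene'); W=cloud(f); X,Y,Z=W[...,0],W[...,1],W[...,2]
for n,(x,y) in dict(round=(.5564,-.207),square=(.5531,.2095)).items():
    m=((np.hypot(X-x,Y-y)<.1)&(Z>.058)&(Z<.075)).astype(np.uint8)
    k,l,st,ce=cv2.connectedComponentsWithStats(m)
    for i in range(1,k):
        if st[i,4]>20: print('scene',n,np.array(cv2.minEnclosingCircle((W[l==i][:,:2]*1000).astype(np.float32))[0]).round(1),st[i,4],np.median(Z[l==i]).round(4),box(W,l==i)[1])
E
python3 look2.py
```

```text
scene round [ 594.2 -245.3] 155 0.0655 [41.7 43.8]
scene square [514.  250.1] 159 0.0662 [41.3 41.2]
```

Tin 1 is unmoved at (594,−244.5). Approaching.

>>> {"op": "carry_out", "data": {"targets": [[-27,3,0,0,0,0,60],[-27,3,0,0,0,0,60],[-27,3,0,0,0,0,60],[-27,3.5,0,0,0,0,60],[0,0,0,0,0,0,60]]}}

```text
clock: 18.02
position: [0.596, -0.2484, 0.1443]
tool_rot: [-3.142, 0.002, 2.035]
force: [-0.2, -0.4, -0.1]
grip_width: 0.0652
```

>>> {"op": "carry_out", "data": {"targets": [[0,0,25,0,0,0,60],[0,0,10,0,0,0,60],[0,0,0,0,0,0,60],[0,0,0,0,0,0,60]]}}

```text
clock: 18.35
position: [0.5943, -0.2434, 0.1095]
tool_rot: [-3.141, -0.001, 2.041]
force: [0.5, 0.7, 0.2]
grip_width: 0.0653
```

```bash
python3 -c "
from h import *
go(.594,-.2443,.037,2.04)"
```

```text
shift [-0.8 -0.6 72.5] turn [-0.01 -0.01  0.01] t 18.35
```

>>> {"op": "carry_out", "data": {"targets": [[-0.7,-0.5,20,0,0,0,60],[0,0,25,0,0,0,60],[0,0,17,0,0,0,60],[0,0,10,0,0,0,60],[0,0,0,0,0,0,60]]}}

```text
clock: 18.77
position: [0.5939, -0.2443, 0.0367]
tool_rot: [-3.14, -0.001, 2.042]
force: [-0.4, 0.4, -0.2]
grip_width: 0.0652
```

>>> {"op": "carry_out", "data": {"targets": [[0,0,0,0,0,0,180],[0,0,0,0,0,0,180],[0,0,0,0,0,0,180],[0,0,0,0,0,0,180]]}}

```text
clock: 19.1
position: [0.5954, -0.2448, 0.0395]
tool_rot: [3.14, 0.002, 2.042]
force: [-0.5, 1.6, 5.9]
grip_width: 0.0428
```

>>> {"op": "carry_out", "data": {"targets": [[0,0,-20,0,0,0,180],[0,0,-35,0,0,0,180],[0,0,-35,0,0,0,180],[0,0,-30,0,0,0,180],[0,0,0,0,0,0,180]]}}

```text
clock: 19.52
position: [0.5972, -0.2451, 0.1649]
tool_rot: [3.136, 0.006, 2.041]
force: [0.4, 0.4, -0.6]
grip_width: 0.0424
```

```bash
python3 look2.py; python3 -c "
from h import *
go(.59,.17,.16,2.04)"
```

```text
scene square [512.3 250.2] 158 0.0661 [41.9 40.8]
shift [372.9 182.7   0.8] turn [0.04 0.05 0.01] t 19.57
```

>>> {"op": "carry_out", "data": {"targets": [[18,9,0,0,0,0,180],[32,15.5,0,0,0,0,180],[32,15.5,0,0,0,0,180],[32,15.5,0,0,0,0,180],[32,15.5,0,0,0,0,180]]}}

```text
clock: 19.98
position: [0.5909, -0.081, 0.1575]
tool_rot: [-3.141, 0.0, 2.041]
force: [1.5, 1.1, -0.9]
grip_width: 0.0422
```

>>> {"op": "carry_out", "data": {"targets": [[32,15.5,0,0,0,0,180],[32,15.5,0,0,0,0,180],[32,15.5,0,0,0,0,180],[32,15.5,0,0,0,0,180],[32,15.5,0,0,0,0,180]]}}

```text
clock: 20.4
position: [0.5875, 0.0969, 0.1575]
tool_rot: [-3.141, 0.0, 2.041]
force: [1.6, -0.2, -1.2]
grip_width: 0.0427
```

>>> {"op": "carry_out", "data": {"targets": [[32,15.5,0,0,0,0,180],[32,15.5,0,0,0,0,180],[3,3,0,0,0,0,180],[0,0,0,0,0,0,180],[0,0,0,0,0,0,180]]}}

```text
clock: 20.82
position: [0.5877, 0.1704, 0.1573]
tool_rot: [-3.141, 0.0, 2.042]
force: [0.4, -0.4, -1.7]
grip_width: 0.0423
```

>>> {"op": "carry_out", "data": {"targets": [[0,0,30,0,0,0,180],[0,0,35,0,0,0,180],[0,0,25,0,0,0,180],[0,0,15,0,0,0,180],[0,0,0,0,0,0,180]]}}

```text
clock: 21.23
position: [0.5866, 0.1687, 0.0498]
tool_rot: [-3.137, -0.0, 2.04]
force: [-0.4, 0.6, -0.8]
grip_width: 0.0421
```

```bash
python3 -c "
from h import *
go(.59,.17,.0395,2.04);print(bot.observe()['grip_width'])"
```

```text
shift [-0.4  3.7 10.3] turn [-0.04 -0.    0.  ] t 21.23
0.04211280814323219
```

>>> {"op": "carry_out", "data": {"targets": [[0,0,4,0,0,0,180],[0,0,4,0,0,0,180],[0,0,3,0,0,0,180],[0,0,1,0,0,0,180],[0,0,0,0,0,0,180]]}}

```text
clock: 21.65
position: [0.5881, 0.1705, 0.041]
tool_rot: [3.141, 0.0, 2.042]
force: [-0.4, -0.4, -0.9]
grip_width: 0.0426
```

>>> {"op": "carry_out", "data": {"targets": [[0,0,0,0,0,0,180],[0,0,0,0,0,0,180]]}}

```text
clock: 21.82
position: [0.588, 0.1706, 0.041]
tool_rot: [3.141, 0.0, 2.042]
force: [0.2, 0.9, -1.7]
grip_width: 0.0424
```

>>> {"op": "carry_out", "data": {"targets": [[0,0,1.5,0,0,0,180],[0,0,0,0,0,0,180],[0,0,0,0,0,0,180]]}}

```text
clock: 22.07
position: [0.5881, 0.1706, 0.0394]
tool_rot: [3.141, 0.0, 2.042]
force: [-1.0, -0.3, 5.4]
grip_width: 0.0422
```

>>> {"op": "carry_out", "data": {"targets": [[0,0,0,0,0,0,60],[0,0,0,0,0,0,60],[0,0,0,0,0,0,60],[0,0,-10,0,0,0,60],[0,0,-25,0,0,0,60]]}}

```text
clock: 22.48
position: [0.5863, 0.17, 0.0725]
tool_rot: [-3.137, -0.001, 2.042]
force: [0.6, 0.0, 0.2]
grip_width: 0.0653
```

>>> {"op": "carry_out", "data": {"targets": [[0,0,-40,0,0,0,60],[0,0,-40,0,0,0,100],[0,0,-20,0,0,0,120],[0,0,0,0,0,0,120],[0,0,0,0,0,0,120]]}}

```text
clock: 22.9
position: [0.5883, 0.1705, 0.1759]
tool_rot: [3.139, 0.001, 2.041]
force: [0.1, 0.5, -0.4]
grip_width: 0.0454
```

```bash
python3 look.py; python3 look2.py; python3 -c "
from h import *
go(.610,.016,.17,1.513)"
```

```text
square obj [511.8 250.6] 289 0.0647
scene square [512.2 251.1] 157 0.0659 [41.8 43.7]
scene square [588.3 170.5] 174 0.0658 [41.3 43.1]
shift [-147.6  -49.9    3.9] turn [-0.01  0.    5.05] t 23.0
```

>>> {"op": "carry_out", "data": {"targets": [[-20,-7,0,0,0,0,120],[-34,-11,0,0,0,0,120],[-34,-11,0,0,0,0,120],[-34,-11,0,0,0,0,120],[-25.5,-10,0,0,0,0.1,120]]}}

```text
clock: 23.42
position: [0.61, 0.0132, 0.1729]
tool_rot: [-3.14, -0.0, 2.03]
force: [-0.9, 0.2, -0.2]
grip_width: 0.0455
```

>>> {"op": "carry_out", "data": {"targets": [[0,0,10,0,0,1,130],[0,0,10,0,0,1,130],[0,0,10,0,0,1,130],[0,0,10,0,0,1,130],[0,0,0,0,0,0.95,130]]}}

```text
clock: 23.83
position: [0.6087, 0.0161, 0.1312]
tool_rot: [-3.137, 0.0, 1.508]
force: [0.0, 0.0, -0.6]
grip_width: 0.042
```

>>> {"op": "carry_out", "data": {"targets": [[0,0,0,0,0,0,130],[0,0,0,0,0,0,130]]}}

```text
clock: 24.0
position: [0.6099, 0.0166, 0.1335]
tool_rot: [-3.14, 0.0, 1.516]
force: [-0.4, 0.9, 0.0]
grip_width: 0.0422
```

```bash
python3 -c "
from h import *
go(.610,.016,.051,1.513)"
```

```text
shift [-0.6  0.3 82.5] turn [-0.01  0.    0.03] t 24.0
```

>>> {"op": "carry_out", "data": {"targets": [[-0.5,0,20,0,0,0,130],[0,0,25,0,0,0,130],[0,0,22,0,0,0,130],[0,0,14,0,0,0,130],[0,0,0,0,0,0,130]]}}

```text
clock: 24.42
position: [0.6087, 0.0158, 0.0504]
tool_rot: [-3.138, 0.0, 1.515]
force: [-1.0, 0.6, -0.2]
grip_width: 0.0421
```

>>> {"op": "carry_out", "data": {"targets": [[0,0,0,0,0,0,235],[0,0,0,0,0,0,235],[0,0,0,0,0,0,235],[0,0,0,0,0,0,235],[0,0,0,0,0,0,235]], "force": 40}}

```text
clock: 24.83
position: [0.6114, 0.016, 0.0545]
tool_rot: [3.139, -0.0, 1.513]
force: [2.3, -0.3, 7.9]
grip_width: 0.0109
```

```bash
python3 -c "
from h import *
s=bot.observe();print(s['force'],s['moment'],s['grip_width'])
go(.610,.016,.051,.138)"
```

```text
[ 2.33721749 -0.29887728  7.92601557] [ 0.0403706  -0.5550472  -0.02072111] 0.010928698558198302
shift [-0.1 -1.4  3.5] turn [ 0.02 -0.02 13.13] t 24.83
```

Gripped, 11 mm with the usual bias. Turning clockwise 78.8°, i.e. 13.1 units.

>>> {"op": "carry_out", "data": {"targets": [[0,0,0,0,0,0.7,235],[0,0,0,0,0,0.8,235],[0,0,0,0,0,0.8,235],[0,0,0,0,0,0.8,235],[0,0,0,0,0,0.8,235]]}}

```text
clock: 25.25
position: [0.6117, 0.016, 0.0545]
tool_rot: [3.139, -0.002, 1.1]
force: [6.3, 0.2, 4.8]
grip_width: 0.0107
```

>>> {"op": "carry_out", "data": {"targets": [[0,0,0,0,0,0.8,235],[0,0,0,0,0,0.8,235],[0,0,0,0,0,0.8,235],[0,0,0,0,0,0.8,235],[0,0,0,0,0,0.8,235]]}}

```text
clock: 25.67
position: [0.6121, 0.0158, 0.0546]
tool_rot: [3.139, -0.003, 0.681]
force: [8.5, -1.3, 3.3]
grip_width: 0.011
```

>>> {"op": "carry_out", "data": {"targets": [[0,0,0,0,0,0.8,235],[0,0,0,0,0,0.8,235],[0,0,0,0,0,0.8,235],[0,0,0,0,0,0.8,235],[0,0,0,0,0,0.8,235]]}}

```text
clock: 26.08
position: [0.6123, 0.0155, 0.0546]
tool_rot: [3.14, -0.004, 0.262]
force: [10.2, -3.1, 2.3]
grip_width: 0.0113
```

>>> {"op": "carry_out", "data": {"targets": [[0,0,0,0,0,0.8,235],[0,0,0,0,0,0.4,235],[0,0,0,0,0,0,235],[0,0,0,0,0,0,235]]}}

```text
clock: 26.42
position: [0.6123, 0.0153, 0.0546]
tool_rot: [3.141, -0.005, 0.14]
force: [10.3, -3.7, 2.9]
grip_width: 0.0111
```

```bash
python3 -c "
from h import *
s=bot.observe();print(s['force'],s['moment'],s['grip_width'])
go(.610,.016,.051,.138)"
```

```text
[10.27123209 -3.68823249  2.8880234 ] [-0.81752199 -2.0122092  -0.07056181] 0.011083086891067353
shift [-2.2 -1.   3.6] turn [ 0.01 -0.04  0.02] t 26.42
```

Release, lift clear and look at the knob. I'm moving back towards the +y side.

>>> {"op": "carry_out", "data": {"targets": [[0,0,0,0,0,0,120],[0,0,0,0,0,0,120],[0,0,0,0,0,0,120],[0,0,-15,0,0,0,120],[0,0,-35,0,0,0,120]]}}

```text
clock: 26.83
position: [0.6076, 0.0159, 0.1001]
tool_rot: [-3.141, 0.007, 0.142]
force: [-1.5, 0.8, 0.5]
grip_width: 0.0447
```

>>> {"op": "carry_out", "data": {"targets": [[0,0,-40,0,0,0,120],[0,0,-20,0,0,0,120],[-15,35,0,0,0,0,120],[-15,35,0,0,0,0,120],[-15,35,0,0,0,0,120]]}}

```text
clock: 27.25
position: [0.5797, -0.0952, 0.1636]
tool_rot: [3.142, -0.0, 0.143]
force: [1.0, -0.3, -1.2]
grip_width: 0.0452
```

>>> {"op": "carry_out", "data": {"targets": [[-15,35,0,0,0,0,120],[-15,35,0,0,0,0,120],[-15,35,0,0,0,0,120],[0,0,0,0,0,0,120],[0,0,0,0,0,0,120]]}}

```text
clock: 27.67
position: [0.5495, -0.2069, 0.163]
tool_rot: [3.141, 0.001, 0.137]
force: [1.4, 0.7, 1.0]
grip_width: 0.0449
```

```bash
python3 look.py kn 255 335 160 275; python3 look2.py; python3 -c "
from h import *
f=np.load('t.npz');W=cloud(f);X,Y,Z=W[...,0],W[...,1],W[...,2]
m=(np.hypot(X-.61,Y-.016)<.035)&(Z>.065)&(Z<.09);print(box(W,m))
go(.4644,-.0048,.15,.138)"
```

```text
ball local x,y,z -1.95415499029232 0.06740675810740747 103.03392344119611 (np.float64(-10.835822999701442), np.float64(7.822176661859456)) 69
square obj [587.4 170.3] 284 0.0646
square obj [512.2 250.4] 289 0.065
scene square [514.5 249.4] 165 0.0662 [42.7 41.7]
scene square [587.3 170.3] 176 0.0659 [42.6 42.6]
(array([611.2,  16.3]), array([47.3, 11.6]), 7.8, 108)
shift [ -57.3 -209.2   13.2] turn [-0.01 -0.    0.03] t 27.77
```

View pics/kn.png

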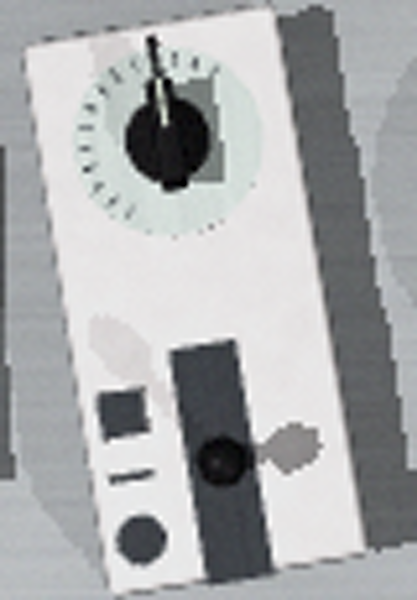

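The knob pointer at (160,95) lines up with the zero line (bar 7.8° against console 7.9°), and the switch is still off. Before switching I'll check the brush in the tray and both platforms.

```bash
python3 - <<'E'
from h import *
f=bot.grab_frame('scene'); cv2.imwrite('pics/chk.png',cv2.resize(f['color'][130:260,120:400,::-1],(800,371),interpolation=cv2.INTER_CUBIC))
W=cloud(f);X,Y,Z=W[...,0],W[...,1],W[...,2]
m=(abs(X-.476)<.08)&(abs(Y+.3835)<.035)&(Z>.014)&(Z<.06); print(box(W,m),np.percentile(Z[m],[5,50,95]))
E
```

```text
(array([ 485. , -384.4]), array([144.7,  48.1]), 9.6, 254) [0.01541443 0.02039389 0.02454405]
```

View pics/chk.png

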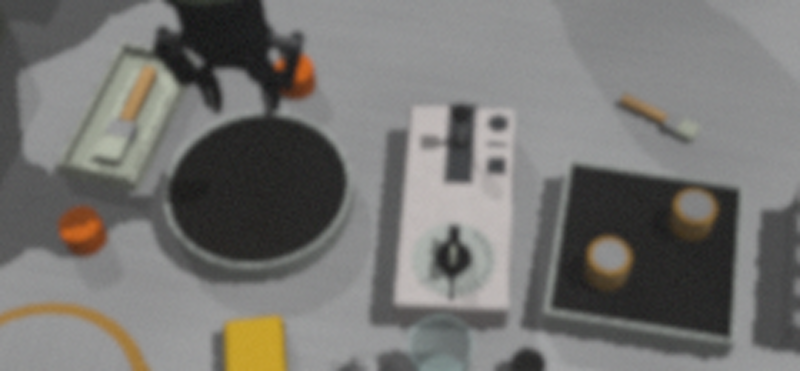

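The brush lies flat in the tray at (130,110). Both tins stand on the square platform at (694,212) and (609,262), and the round one is empty. Now the switch.

>>> {"op": "carry_out", "data": {"targets": [[-9,-33,0,0,0,0,110],[-10,-36,0,0,0,0,110],[-10,-36,0,0,0,0,110],[-10,-36,0,0,0,0,110],[-10,-36,0,0,0,0,110]]}}

```text
clock: 28.23
position: [0.4762, -0.0336, 0.1632]
tool_rot: [-3.141, -0.0, 0.143]
force: [1.5, -0.1, -0.5]
grip_width: 0.0487
```

>>> {"op": "carry_out", "data": {"targets": [[-8,-32,0,0,0,0,110],[0,0,0,0,0,0,110],[0,0,0,0,0,0,110],[0,0,0,0,0,0,110]]}}

```text
clock: 28.57
position: [0.465, -0.0052, 0.1632]
tool_rot: [3.141, -0.0, 0.143]
force: [-0.4, -0.7, 0.1]
grip_width: 0.0489
```

```bash
python3 -c "
from h import *
go(.4648,-.0045,.074,.138)"
```

```text
shift [-0.1 -0.7 89.2] turn [ 0.   -0.    0.05] t 28.57
```

>>> {"op": "carry_out", "data": {"targets": [[0,-0.5,25,0,0,0,110],[0,0,30,0,0,0,110],[0,0,22,0,0,0,110],[0,0,12,0,0,0,110],[0,0,0,0,0,0,110]]}}

```text
clock: 28.98
position: [0.4637, -0.006, 0.0718]
tool_rot: [-3.141, 0.004, 0.14]
force: [-0.2, 0.4, -0.7]
grip_width: 0.0485
```

>>> {"op": "carry_out", "data": {"targets": [[0,0,0,0,0,0,220],[0,0,0,0,0,0,220],[0,0,0,0,0,0,220],[0,0,0,0,0,0,220],[0,0,0,0,0,0,220]], "force": 30}}

```text
clock: 29.4
position: [0.4653, -0.0052, 0.075]
tool_rot: [3.141, -0.002, 0.141]
force: [-1.6, 0.8, 8.8]
grip_width: 0.0184
```

>>> {"op": "carry_out", "data": {"targets": [[7.5,0,0.6,0,0,0,220],[7.3,0,1.7,0,0,0,220],[6.9,0,2.7,0,0,0,220],[6.5,0,3.8,0,0,0,220],[3,0,1,0,0,0,220]]}}

```text
clock: 29.82
position: [0.496, -0.0009, 0.0645]
tool_rot: [3.141, -0.0, 0.141]
force: [-3.2, 0.2, 4.2]
grip_width: 0.0192
```

>>> {"op": "carry_out", "data": {"targets": [[2,0,1,0,0,0,220],[0,0,0,0,0,0,220],[0,0,0,0,0,0,220]]}}

```text
clock: 30.07
position: [0.4978, -0.0007, 0.0635]
tool_rot: [3.142, -0.001, 0.141]
force: [1.5, 0.8, 0.8]
grip_width: 0.0193
```

>>> {"op": "carry_out", "data": {"targets": [[0,0,0,0,0,0,110],[0,0,0,0,0,0,110],[0,0,0,0,0,0,110],[0,0,0,0,0,0,110],[0,0,-15,0,0,0,110]]}}

```text
clock: 30.48
position: [0.4964, -0.0006, 0.0767]
tool_rot: [-3.141, 0.003, 0.141]
force: [-0.6, -1.0, 0.3]
grip_width: 0.0484
```

>>> {"op": "carry_out", "data": {"targets": [[0,0,-35,0,0,0,110],[0,0,-40,0,0,0,110],[0,0,-10,0,0,0,110],[0,35,0,0,0,0,110],[0,35,0,0,0,0,110]]}}

```text
clock: 30.9
position: [0.5082, -0.0694, 0.1647]
tool_rot: [3.141, -0.003, 0.145]
force: [1.3, -1.4, 0.2]
grip_width: 0.0486
```

>>> {"op": "carry_out", "data": {"targets": [[0,35,0,0,0,0,110],[0,35,0,0,0,0,110],[0,35,0,0,0,0,110],[0,35,0,0,0,0,110],[0,0,0,0,0,0,110]]}}

```text
clock: 31.32
position: [0.5266, -0.2158, 0.1632]
tool_rot: [3.139, 0.0, 0.134]
force: [-1.1, 0.2, -0.9]
grip_width: 0.0488
```

```bash
python3 look.py sw3 255 335 160 275; python3 look2.py;python3 -c "
from h import *
go(.4648,-.0045,.074,.138)"
```

```text
ball local x,y,z 24.182062133466804 0.27468045659648743 94.54484131533336 (np.float64(11.207288087006315), np.float64(35.135584222908705)) 79
square obj [588.3 170.9] 284 0.0647
square obj [486.  245.4] 291 0.0644
scene square [486.2 244.2] 159 0.066 [41.6 41.5]
scene square [588.1 168.9] 175 0.066 [42.7 42.5]
shift [ -32.9 -211.9   89.1] turn [-0.  0.  0.] t 31.42
```

View pics/sw3.png

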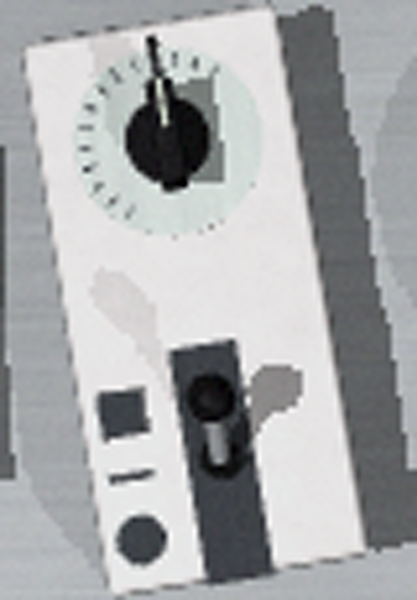

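```bash
python3 - <<'E'
from h import *
c,s=np.cos(.138),np.sin(.138)
def loc(f,u,v,h):
    p=ray(f,u,v,h); return ((p[0]-.5406)*c+(p[1]-.0065)*s+.075)*1000
k=600/115
for n,(u,v,h) in dict(start=(160+336/2.4,155+250/2.4,.0863),off=(255+222/k,160+460/k,.095),now=(255+212/k,160+398/k,.0863)).items():
    f=np.load('top0.npz' if n=='start' else 't.npz'); print(n,round(loc(f,u,v,h),1))
# extent of high points in the start and present frames
for nm in('top0.npz','t.npz'):
    W=cloud(np.load(nm));X,Y,Z=W[...,0],W[...,1],W[...,2]
    lx=(X-.5406)*c+(Y-.0065)*s+.075; ly=-(X-.5406)*s+(Y-.0065)*c
    m=(abs(lx)<.05)&(abs(ly)<.02)&(Z>.084)&(Z<.12); print(nm,np.round([lx[m].min()*1e3,lx[m].max()*1e3,np.median(lx[m])*1e3,np.median(Z[m])*1e3],1),m.sum())
W=cloud(np.load('t.npz'));X,Y,Z=W[...,0],W[...,1],W[...,2]
for x,y in((.486,.245),(.588,.170)):
    m=(np.hypot(X-x,Y-y)<.018)&(Z>.05); A=np.c_[X[m],Y[m],np.ones(m.sum())]; print('tilt',np.linalg.lstsq(A,Z[m],rcond=None)[0][:2].round(3))
E
```

```text
start -26.3
off -2.0
now 25.2
top0.npz [-34.7 -14.5 -24.8  94.5] 71
t.npz [16.3 35.1 25.1 95.7] 69
tilt [-0.017  0.002]
tilt [ 0.016 -0.022]
```

Compared with the start reading at the −0.6 stop, the lever reads a few mm short of the +0.6 stop. I'll push it home with shut fingers, watching the force. One tin was knocked to (486,245), but it still stands flat inside the rim.

>>> {"op": "carry_out", "data": {"targets": [[-5,-35,0,0,0,0,255],[-5,-35,0,0,0,0,255],[-5,-35,0,0,0,0,255],[-5,-35,0,0,0,0,255],[-5,-35,0,0,0,0,255]]}}

```text
clock: 31.83
position: [0.4766, -0.0362, 0.1634]
tool_rot: [-3.141, -0.0, 0.142]
force: [0.6, -0.5, -0.1]
grip_width: -0.0004
```

>>> {"op": "carry_out", "data": {"targets": [[-7,-36,0,0,0,0,255],[0,0,20,0,0,0,255],[0,0,15,0,0,0,255],[0,0,0,0,0,0,255],[0,0,0,0,0,0,255]]}}

```text
clock: 32.25
position: [0.4652, -0.0034, 0.1283]
tool_rot: [-3.141, 0.001, 0.142]
force: [-0.2, 0.1, 0.6]
grip_width: 0.0004
```

```bash
python3 -c "
from h import *
go(.4643,-.0041,.080,.138);print(bot.observe()['grip_width'])"
```

```text
shift [-0.9  0.6 48.3] turn [-0.    0.01  0.04] t 32.25
0.0003536063520963497
```

>>> {"op": "carry_out", "data": {"targets": [[-4,0,0,0,0,0,255],[0,0,20,0,0,0,255],[0,0,20,0,0,0,255],[0,0,8,0,0,0,255],[0,0,0,0,0,0,255]]}}

```text
clock: 32.67
position: [0.461, -0.0048, 0.0796]
tool_rot: [-3.141, 0.002, 0.141]
force: [-1.1, -0.1, 0.2]
grip_width: -0.0002
```

>>> {"op": "carry_out", "data": {"targets": [[3,0,0,0,0,0,255],[3,0,0,0,0,0,255],[2,0,0,0,0,0,255],[0,0,0,0,0,0,255]]}}

```text
clock: 33.0
position: [0.4707, -0.0035, 0.0811]
tool_rot: [3.142, -0.002, 0.141]
force: [0.2, 0.1, 0.3]
grip_width: 0.0
```

>>> {"op": "carry_out", "data": {"targets": [[2,0,0,0,0,0,255],[2,0,0,0,0,0,255],[0,0,0,0,0,0,255],[0,0,0,0,0,0,255]]}}

```text
clock: 33.33
position: [0.4734, -0.0031, 0.0802]
tool_rot: [3.142, 0.001, 0.141]
force: [-2.4, -1.0, -1.0]
grip_width: -0.0003
```

>>> {"op": "carry_out", "data": {"targets": [[2,0,0,0,0,0,255],[0,0,0,0,0,0,255],[0,0,0,0,0,0,255]]}}

```text
clock: 33.58
position: [0.4749, -0.0029, 0.08]
tool_rot: [3.142, 0.002, 0.141]
force: [-6.3, -0.8, -1.1]
grip_width: 0.0001
```

>>> {"op": "carry_out", "data": {"targets": [[2,0,0,0,0,0,255],[0,0,0,0,0,0,255],[0,0,0,0,0,0,255]]}}

```text
clock: 33.83
position: [0.4753, -0.0029, 0.0798]
tool_rot: [3.141, 0.005, 0.141]
force: [-13.8, -1.1, 4.3]
grip_width: -0.0002
```

The force rises steeply (14 N for 0.4 mm), so it's at the stop. Backing off, retreating and doing the final check.

>>> {"op": "carry_out", "data": {"targets": [[-6,0,0,0,0,0,255],[-6,0,0,0,0,0,255],[0,0,-15,0,0,0,255],[0,0,-40,0,0,0,255],[0,0,-40,0,0,0,255]]}}

```text
clock: 34.25
position: [0.4649, -0.0039, 0.1759]
tool_rot: [-3.141, 0.002, 0.142]
force: [0.7, -0.1, 0.7]
grip_width: 0.0
```

>>> {"op": "carry_out", "data": {"targets": [[0,0,0,0,0,0,255],[5,37,0,0,0,0,255],[5,37,0,0,0,0,255],[5,37,0,0,0,0,255],[5,37,0,0,0,0,255]]}}

```text
clock: 34.67
position: [0.5068, -0.1496, 0.1758]
tool_rot: [3.141, -0.002, 0.142]
force: [-0.4, 0.6, -0.4]
grip_width: 0.0001
```

>>> {"op": "carry_out", "data": {"targets": [[5,35,0,0,0,0,255],[0,30,0,0,0,0,255],[0,0,0,0,0,0,255],[0,0,0,0,0,0,255]]}}

```text
clock: 35.0
position: [0.5203, -0.2131, 0.1751]
tool_rot: [3.141, -0.001, 0.138]
force: [-0.3, 0.7, -0.1]
grip_width: 0.0002
```

```bash
python3 look.py fin 100 500 120 300; python3 look2.py
```

```text
ball local x,y,z 27.354187030218892 -0.03599978429762434 92.83021553606608 (np.float64(11.159337344919251), np.float64(39.39382351971713)) 81
square obj [587.4 171.1] 284 0.0648
square obj [485.9 244.5] 292 0.0647
scene square [486.2 242.4] 158 0.0658 [43.  41.1]
scene square [587.6 169.4] 174 0.0658 [42.9 42.5]
```

View pics/fin.png

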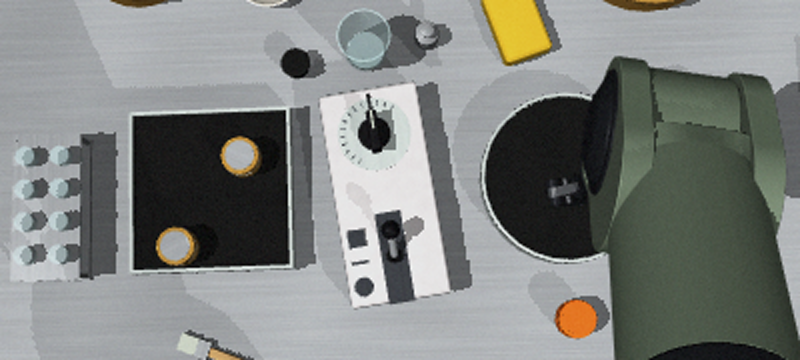

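The lever moved 4 mm further and is at its square stop at (390,230). The tins at (240,156) and (176,245) stand inside the rim, and the knob is at zero. Handing in.

```bash
python3 -c "
from workcell import bot
print(bot.job_done())"
```

```text
the job is handed in; nothing more can be done
None
```

The changeover is done and handed in after about 35 s of the 210 s; the hand-in gives no verdict.

**What I did, in order:**
1. Brought the switch to off, where it stayed for about 25 s.
2. Laid the large brush flat in the tray.
3. Moved both brass tins (only two were there) from the round platform to the square one.
4. Turned the knob to zero.
5. Pushed the switch to the square side.

**What the last checks showed:**
- **Knob:** the bar reads 7.8° against the console's 7.9°, so the pointer is on the zero line.
- **Tins:** both stand upright on the square platform, with lid tops at z ≈ 0.065 m. One was knocked about 26 mm to (0.486, 0.245) during the final switch move. It is still flat but only about 2 mm inside the rim, and I left it there because moving it would have broken the order.
- **Switch, square side:** the first push stopped a few millimetres short. I pushed again with shut fingers until the force rose steeply to about 14 N, and the ball moved on about 4 mm.
- **Switch, off position:** the camera put the ball about 2 mm (0.04 rad) to the round side of upright. Allowing for the camera's offset at the start, it could have been up to about 0.1 rad.
- **Brush:** last seen flat in the tray just before the final switch move; the arm hid the tray in the last picture.

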